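Nudge the ballast disc into a lamp base and close its clip

TASK

The white lamp base lies upside down on its fixture board, and its black steel ballast disc lies loose on top, beside the round recess it belongs in. With a fingertip, gently push the disc across the top and over the rim of the recess until it drops in and lies flat on the bottom, then push the orange clip round by its fin until it stops over the disc and keeps it in. Only push: do not pick up the disc or drive it off the base, and leave the other parts on the bench where they are.

Things in the scene. Friction and masses are not known exactly. Their poses are not given: they have to be found in the camera images.
- disc: Black steel ballast disc, loose, 44 mm in diameter, 10 mm thick, about 115 g, a small bright dot in the middle of its top. Origin at the centre of its underside, z up. It starts flat on the deck of the base, partly over the recess or just beside it; pushed, it stays flat until its centre is within about 8 mm of the recess centre, then tips in.
- base: White round lamp base, upside down, fixed: 150 mm across its flat top (deck), 37 mm high. Origin at the centre of its underside, z up; the deck is 37 mm above it, 49 mm above the bench. In its middle a round recess, 47 mm across, 11 mm deep, sharp rim, blue felt floor. The clip's pivot is on the deck 46 mm from the centre along the base's +x; the disc starts on the -x side, its centre 36 to 60 mm from the middle.
- recess (a point): Centre of the recess floor, 11 mm below the deck, 38 mm above the bench. When the disc is home its origin is here and its top is 1 mm below the deck. A disc left hanging tilted on the rim goes in when its high edge is pushed on or pressed lightly.
- clip (a joint): Angle of the orange turn clip about its vertical pivot, rad. 0: closed, at its stop, its end over the disc's edge. It grows as the clip opens, anticlockwise from above, to 1.9; starts at 1.25 to 1.75. At q the clip points from the pivot along (-cos q, -sin q) in the base's x, y. Stays where left; about 1.5 N on the fin moves it. A bar 11 mm wide, 32 mm long, 2.5 to 5.5 mm above the deck.
- pivot (a point): Pivot axis of the clip, at deck height: 46 mm from the recess centre along the base's +x. The clip closes only over a disc that lies fully in the recess.
- fin (a point): Middle of the top edge of the clip's upright fin, 22 mm from the pivot, 20.5 mm above the deck. The fin is a plate 20 mm long (12 to 32 mm from the pivot), 4 mm thick, standing along the middle of the bar, up from it to 20.5 mm above the deck: push its flat side.
- fixture: Plywood board under the base, fixed to the bench, 180 x 180 x 12 mm, with three steel pegs (26 mm above the bench) round the foot of the base. Origin at the centre of its underside, on the bench.
- ball: Bystander: small white ball on a round white foot, 68 mm wide, 94 mm high, standing on the bench. Origin at the centre of its underside. Leave it alone.
- cap: Bystander: black knurled screw cap, 60 mm wide, 28 mm high, on the bench. Origin at the centre of its underside. Leave it alone.
- sleeve: Bystander: black tube standing on end, 56 mm wide, 62 mm high. Origin at the centre of its underside. Leave it alone.

How it is judged:
By the outcome, as a careful person would: the job done as asked, in the order asked, and still so for the second after the job is handed in, with the robot touching nothing.
It also fails if it takes over 48 s, if anything falls off the work surface, if the arm or the gripper's body presses on something with over 40 N, if the wrist force passes 120 N, or if a joint passes its speed limit or range.

ROBOT

A 6-joint arm with a two-finger parallel gripper is mounted at the origin on the work surface. World frame = base frame: x ahead of the robot, y to its left, z up, the work surface at z = 0. Lengths are in m, angles in rad, forces in N, time in s.
With the tool pointing down it reaches from about 0.275 to 0.825 m from the base axis. Payload 5.2 kg.
Tool frame: the origin (TCP) lies at the very end of the fingers, on their centre line; the grasp point (between the pads) lies ctrl.pinch_z behind it (ctrl.pinch_z is the distance from the TCP to the grasp point, in m); x points along the fingers, z is the direction in which the jaws open and shut, and the axes are right-handed (so a half turn about x gives the same grasp; the last joint's range is limited). The gripper opens to 93 mm and grips with 3 to 60 N. Pads are 15 mm wide; open, the fingers measure 128 mm over their backs; the gripper's body (75 mm by 188 mm) begins 65 mm behind the grasp point.
Start: joints at [0.924, 0.259, 1.535, -0, 1.348, -0.203], TCP at [0.236, 0.497, 0.182] pointing down, gripper open.
Joint ranges: [-3.14, 3.14], [-0.91, 2.08], [0.19, 2.58], [-1.22, 4.36], [0.22, 2.71], [-3.12, 3.12]. Speed limits (rad/s): [2.57, 2.57, 3.14, 3.14, 3.14, 3.14].

INTERFACE

Orientations are given as a unit quaternion [w, x, y, z].
In Python, from cell import ctrl, viewer, job gives the robot as it stands.
- The arm moves only by the tool jog_arm, never from a script. Its arguments are lists of equal length, an entry for each row: "delta_pos": the shift along the tool's x, y, z in mm, a list of three; "roll": the turn about the tool's x in rad. In form: {"delta_pos": [[tx, ty, tz], ...], "roll": [roll, ...]}. A call has 1 to 20 rows; each row is the pose to reach, as a shift and turn from the pose commanded when the call began, along the tool's axes at that moment; what a row does not reach only later rows make up. A row lasts 1/12 s, in which the tool goes at most 41.7 mm and 7.16 degrees, less where a joint would pass 70% of its speed; a pose out of reach is approached as far as the arm can. A call with a gripper value outside its range is refused whole. "fingers" is the finger opening in mm, from 0 to 93, set as the call begins (left out, the last holds). The fingers move at their own pace and stop on an object; "force" is the grip in N (left out, the last holds). Time passes only in rows, so rows that repeat a pose let the fingers close. It gives the time, the measured TCP pose, the force and the opening at its end, in the units of the state.
- ctrl.read_state(): the state, without advancing time (a new reading comes with each control period).
- viewer.snapshot(name): name is "scene" or "top"; returns a dict with "img" (384x512x3 uint8, red, green, blue), "z_map" (384x512 float32, m along the optical axis (not along the pixel's ray), 0 where there is no reading), "fx", "fy", "cx", "cy" (pixels), "position" and "rotation" of the camera in the world. Camera axes: x right, y up, looking along -z (the intrinsics and any distortion apply to the point x, -y, -z); pixel columns grow to the right and rows downward; lengths in m; the calibration is good to about 2 mm. A picture is of the moment at which its call begins.
- job.job_done(): hands the job in, once; it reports no verdict.
Trained networks look in a picture, given as the dict that the camera call returned (one of the last four; its "shot" number tells which), for a name from the list of things; names that differ only in an ending like _2 or _b are one class to them, and where a whole thing is asked for, a point or a joint stands for the part that bears it (a point fixed in the world has none). Each returns a list of dicts, best first, with "conf" (0 to 1); they miss things now and then, are a little off and sometimes report something else, mostly with a low value. They report only what shows in the picture. A call takes as long as a camera call.
- viewer.regions_of(query, picture): "region" (384x512 bool, what is visible of it) and "box" ([centre column, centre row, width, height] in pixels, round what is visible of it).
The state is a dict: "clock": time; "joints": joint angles; "qd": joint speeds; "effort": joint torques, N m; "position": TCP position; "tcp_rot": TCP orientation; "ft_force": force on the tool from outside, world axes, zero at the start; "torque": the same for the moment, N m; "width": finger opening in m.
Only numpy, scipy, OpenCV 4.12 (cv2) and the standard library are available. Lean on these libraries where they do the work, as an engineer would, in place of code of your own. Each camera call takes 0.05 s, during which the arm holds its last target.

## Working session

There is one attempt and no reset: what is moved stays moved. The work goes in short steps, Python scripts to look and compute and a tool call to move; the robot and the scene stay as the last step left them, time stands still between calls to the robot, and variables do not carry over. Pictures are saved under pics/ and viewed, and the job is handed in when it is done.

Besides the shell and the picture viewer there is one more tool, called after "Call:" by a JSON object that holds its "method" and its "body", one argument or row to a line. jog_arm: Moves the arm, as the interface text tells. Its arguments: {"type":"object","properties":{"delta_pos":{"type":"array","items":{"type":"array","items":{"type":"number"}}},"roll":{"type":"array","items":{"type":"number"}},"fingers":{"type":"number"},"force":{"type":"number"}},"required":["delta_pos","roll"]}

```bash
mkdir -p pics; ls
cat > h.py <<'E'
import numpy as np, cv2
from cell import ctrl, viewer, job
def save(s,name,crop=None,scale=1):
    im=cv2.cvtColor(s["img"],cv2.COLOR_RGB2BGR)
    if crop: c0,r0,c1,r1=crop; im=im[r0:r1,c0:c1]
    if scale!=1: im=cv2.resize(im,None,fx=scale,fy=scale,interpolation=cv2.INTER_CUBIC)
    cv2.imwrite("pics/"+name,im)
def ray(s,c,r):
    d=np.array([(c-s["cx"])/s["fx"],-(r-s["cy"])/s["fy"],-1.0])
    return np.array(s["position"]),np.array(s["rotation"])@d
def at_z(s,c,r,z):
    p,d=ray(s,c,r); return p+d*(z-p[2])/d[2]
def depthpt(s,c,r):
    p,d=ray(s,c,r); return p+d*s["z_map"][int(round(r)),int(round(c))]
def proj(s,P):
    q=np.array(s["rotation"]).T@(np.array(P)-np.array(s["position"]))
    return s["cx"]+s["fx"]*q[0]/-q[2], s["cy"]+s["fy"]*(-q[1])/-q[2]
E
python3 - <<'E'
from h import *
st=ctrl.read_state(); print(st); print(ctrl.pinch_z)
for n in("top","scene"):
    s=viewer.snapshot(n); save(s,n+"0.png")
    print(n,s["fx"],s["fy"],s["cx"],s["cy"],np.shape(s["rotation"]),s["position"],[k for k in s])
    print(s["rotation"])
    for q in("disc","base","clip","fixture","ball","cap","sleeve"):
        for d in viewer.regions_of(q,s)[:2]:
            b=d["box"];print(q,round(d["conf"],2),np.round(b,1),np.round(depthpt(s,b[0],b[1]),4))
E
```

```text
pics
{'clock': 0.0, 'joints': array([ 9.24184215e-01,  2.59341551e-01,  1.53606273e+00, -8.46710314e-06,
        1.34798066e+00, -2.02823951e-01]), 'qd': array([-0.00075703, -0.00079665, -0.00039428,  0.00025766,  0.00358266,
       -0.00047398]), 'effort': array([ 1.79468784e-04, -4.37291408e+01, -2.84002072e+01,  7.16850045e-02,
        4.13002563e-02, -1.73192125e-04]), 'position': array([0.23577631, 0.49623851, 0.18112671]), 'tcp_rot': array([ 0.59718755, -0.37792912,  0.59837128,  0.3774764 ]), 'ft_force': array([ 0.66066398,  0.16524617, -0.87781289]), 'torque': array([-0.02428402,  0.01475744, -0.02324968]), 'width': 0.09322711397630142}
0.0188
top 411.71797034400333 411.71797034400333 258.896493104355 183.17761266102403 (4,) [0.60057233 0.04149868 0.92000594] ['img', 'z_map', 'fx', 'fy', 'cx', 'cy', 'position', 'rotation', 'shot']
[-0.70479549 -0.02225247  0.02407437  0.70865265]Traceback (most recent call last):
  File "<stdin>", line 9, in <module>
  File "h.py", line 14, in depthpt
    p,d=ray(s,c,r); return p+d*s["z_map"][int(round(r)),int(round(c))]
        ~~~^^^^^^^
  File "h.py", line 10, in ray
    return np.array(s["position"]),np.array(s["rotation"])@d
                                   ~~~~~~~~~~~~~~~~~~~~~~~^~
ValueError: matmul: Input operand 1 has a mismatch in its core dimension 0, with gufunc signature (n?,k),(k,m?)->(n?,m?) (size 3 is different from 4)
```

```bash
cat > h.py <<'E'
import numpy as np, cv2
from scipy.spatial.transform import Rotation as R
from cell import ctrl, viewer, job
def M(q): return R.from_quat([q[1],q[2],q[3],q[0]]).as_matrix()
def save(s,name,crop=None,scale=1,marks=()):
    im=cv2.cvtColor(s["img"],cv2.COLOR_RGB2BGR)
    c0=r0=0
    if crop: c0,r0,c1,r1=crop; im=im[r0:r1,c0:c1]
    im=cv2.resize(im,None,fx=scale,fy=scale,interpolation=cv2.INTER_CUBIC)
    for (c,r) in marks: cv2.circle(im,(int((c-c0+.5)*scale),int((r-r0+.5)*scale)),2,(0,255,0),-1)
    cv2.imwrite("pics/"+name,im)
def ray(s,c,r):
    d=np.array([(c-s["cx"])/s["fx"],-(r-s["cy"])/s["fy"],-1.0])
    return np.array(s["position"]),M(s["rotation"])@d
def at_z(s,c,r,z):
    p,d=ray(s,c,r); return p+d*(z-p[2])/d[2]
def depthpt(s,c,r):
    p,d=ray(s,c,r); return p+d*s["z_map"][int(round(r)),int(round(c))]
def proj(s,P):
    q=M(s["rotation"]).T@(np.array(P)-np.array(s["position"]))
    return s["cx"]+s["fx"]*q[0]/-q[2], s["cy"]+s["fy"]*(-q[1])/-q[2]
E
python3 - <<'E'
from h import *
print(np.round(M(ctrl.read_state()["tcp_rot"]),3))
for n in("top","scene"):
    s=viewer.snapshot(n); save(s,n+"0.png")
    print(n,s["position"])
    for q in("disc","base","clip","fixture","ball","cap","sleeve"):
        for d in viewer.regions_of(q,s)[:2]:
            b=d["box"];print(q,round(d["conf"],2),np.round(b,1),np.round(depthpt(s,b[0],b[1]),4))
print(ctrl.read_state()["clock"])
E
```

```text
[[-0.001 -0.903  0.429]
 [-0.001  0.429  0.903]
 [-1.     0.    -0.001]]
top [0.60057233 0.04149868 0.92000594]
disc 0.89 [253.2 219.   16.3  23. ] [0.5823 0.0514 0.0597]
disc 0.54 [266.2 236.8  71.8  75. ] [0.5442 0.0242 0.0412]
base 0.97 [265.1 238.2  71.8  70.2] [0.5413 0.0266 0.0415]
clip 0.46 [274.4 258.7  18.8  13. ] [0.5014 0.0083 0.0694]
clip 0.45 [348.1 217.9  26.8  28.1] [ 0.5829 -0.1534  0.0275]
fixture 0.95 [266.2 238.3  92.9  92.6] [0.5409 0.0242 0.0388]
ball 0.93 [175.6 236.2  33.4  35.1] [0.5498 0.2058 0.094 ]
cap 0.69 [347.3 216.4  29.2  28.5] [ 0.5861 -0.1514  0.0289]
sleeve 0.66 [283.4 152.4  31.7  36.6] [ 0.7298 -0.0165  0.0019]
scene [ 0.94834121 -0.41783233  0.9931182 ]
disc 0.5 [229.8 179.3  13.7  15.6] [0.5926 0.0503 0.0619]
base 0.56 [208.4 182.9  63.9  57.8] [0.5493 0.024  0.041 ]
clip 0.42 [188.6 176.3   9.2  16. ] [0.5074 0.0049 0.0567]
fixture 0.77 [209.9 191.7  99.8  84.4] [0.5692 0.0039 0.0476]
ball 0.86 [254.6 131.7  29.6  33.6] [0.5656 0.1921 0.0701]
cap 0.58 [175.9 252.6  29.1  27.5] [ 0.5932 -0.1534  0.0285]
sleeve 0.63 [263.3 235.7  23.2  37.5] [ 0.7207  0.001  -0.    ]
0.95
```

View pics/top0.png

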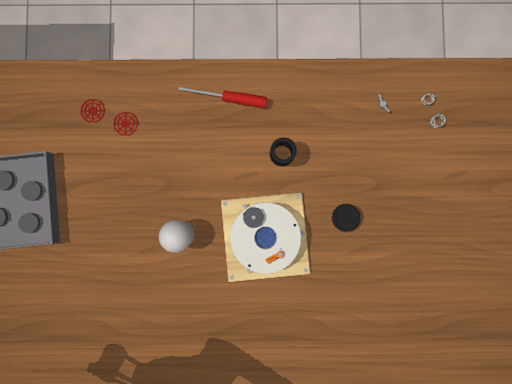

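View pics/scene0.png

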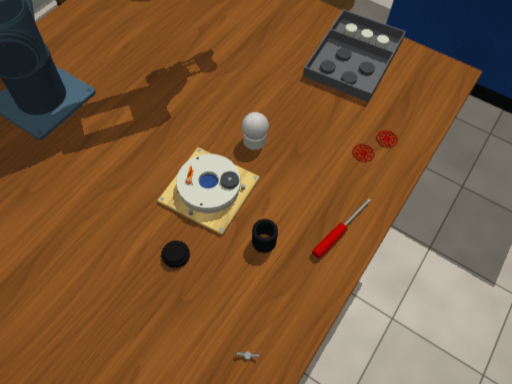

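Run:
```python
from h import *
s=viewer.snapshot("top"); save(s,"top1.png",(218,188,318,288),6)
np.savez("top1.npz",**s)
img=s["img"].astype(int)
r,g,b=img[...,0],img[...,1],img[...,2]
def blob(m,box):
    mm=np.zeros_like(m);c0,r0,c1,r1=box;mm[r0:r1,c0:c1]=m[r0:r1,c0:c1]
    n,l,st,ce=cv2.connectedComponentsWithStats(mm.astype(np.uint8)); i=1+np.argmax(st[1:,4]); return ce[i],st[i],l==i
box=(218,188,318,288)
c,st_,m=blob((b>r+40)&(b>60),box); print("blue",c,st_, at_z(s,*c,0.038))
c,st_,m=blob((r>g+60)&(g>b+10)&(r>150),box); print("orange",c,st_,at_z(s,*c,.055))
c,st_,m=blob((r<130)&(g<130)&(b<130)&(abs(r-b)<30),(238,200,268,232)); print("disc",c,st_,at_z(s,*c,.059))
c,st_,m=blob((r>190)&(g>190)&(b>180),box);
cn=max(cv2.findContours(m.astype(np.uint8),0,1)[0],key=len); e=cv2.fitEllipse(cv2.convexHull(cn)); print("white",e,at_z(s,*e[0],.049))
d=viewer.regions_of("disc",s)[0]["region"]; rr,cc=np.nonzero(d); print("discnet",cc.mean(),rr.mean(),at_z(s,cc.mean(),rr.mean(),.057))
for p in [(265,225),(285,235),(250,240)]: print(depthpt(s,*p))
```

```text
blue [265.2877907  236.97383721] [255 227  21  21 344] [0.54361112 0.02609491 0.038     ]
orange [273.78378378 257.        ] [266 251  18  12  74] [0.5031966  0.00898104 0.055     ]
disc [253.33125 216.95625] [243 207  21  21 320] [0.5865685  0.05111356 0.059     ]
white ((264.9406433105469, 237.68556213378906), (70.07257843017578, 70.44596099853516), 2.6414496898651123) [0.54283925 0.02702645 0.049     ]
discnet 252.38636363636363 217.3116883116883 [0.58580679 0.05311328 0.057     ]
[0.56943613 0.02675445 0.05050356]
[ 0.54827794 -0.01512324  0.05012792]
[0.53807656 0.05847822 0.04745676]
```

View pics/top1.png

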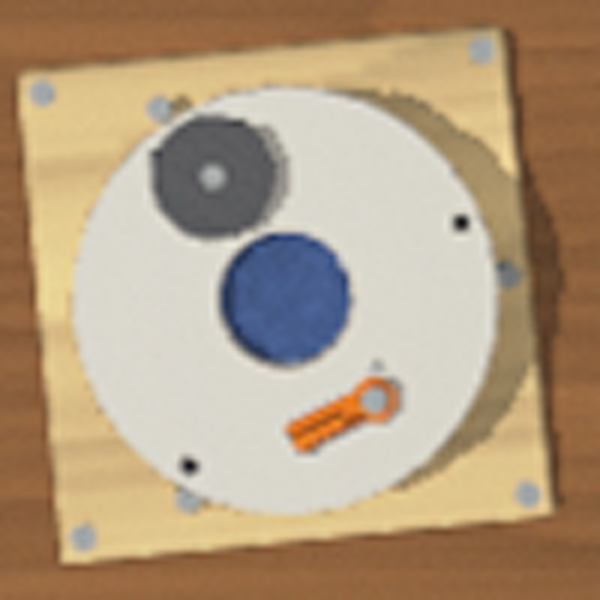

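Run:
```python
from h import *
s=viewer.snapshot("scene"); save(s,"sc1.png",(155,145,265,240),7)
img=s["img"].astype(int); r,g,b=img[...,0],img[...,1],img[...,2]
m=np.zeros((384,512),bool); m[145:240,155:265]=True
mm=m&(r>170)&(g>170)&(b>160)
n,l,st,ce=cv2.connectedComponentsWithStats(mm.astype(np.uint8)); i=1+np.argmax(st[1:,4])
cn=max(cv2.findContours((l==i).astype(np.uint8),0,1)[0],key=len); e=cv2.fitEllipse(cv2.convexHull(cn)); print("white",e,at_z(s,*e[0],.049))
mm=m&(b>r+40)&(b>60); rr,cc=np.nonzero(mm); print("blue",at_z(s,cc.mean(),rr.mean(),.040))
s=dict(np.load("top1.npz"))
piv=at_z(s,218+375/6-.5,188+399/6-.5,.056); print("piv",piv)
print("disc dot",at_z(s,218+212/6-.5,188+177/6-.5,.059))
print("clip end",at_z(s,218+300/6-.5,188+437/6-.5,.06))
```

```text
white ((208.05206298828125, 180.34312438964844), (53.024898529052734, 63.302101135253906), 85.18387603759766) [0.547776   0.02550117 0.049     ]
blue [0.54484986 0.02821489 0.04      ]
piv [ 0.50941413 -0.00395985  0.056     ]
disc dot [0.58648338 0.05215182 0.059     ]
clip end [0.49700731 0.02221872 0.06      ]
```

View pics/sc1.png

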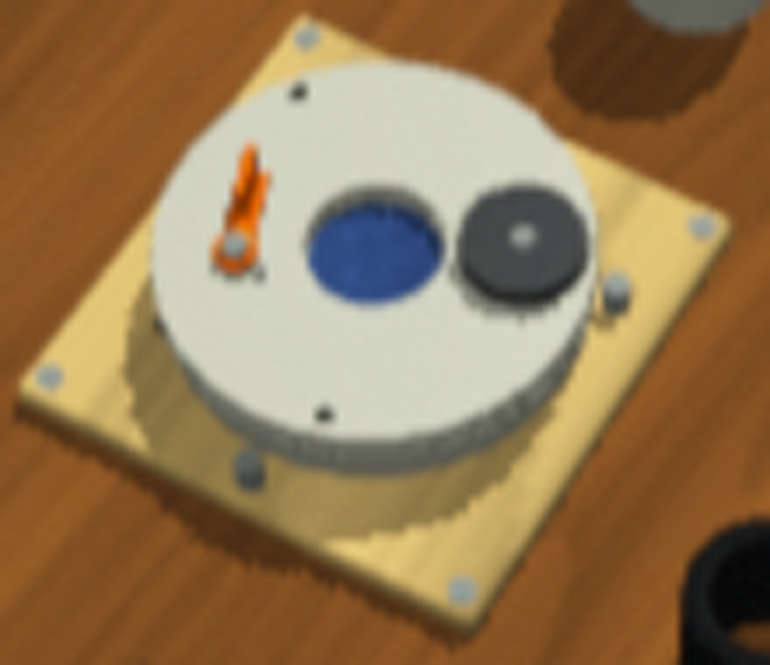

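Call:
{"method": "jog_arm", "body": {
  "delta_pos": [
    [0,-30,-12],
    [0,-60,-25],
    [0,-90,-38],
    [0,-120,-50],
    [0,-150,-63],
    [0,-180,-75],
    [0,-210,-88],
    [0,-240,-100],
    [0,-270,-113],
    [0,-300,-125],
    [0,-330,-138],
    [0,-360,-150],
    [0,-390,-163],
    [0,-420,-175],
    [0,-450,-188],
    [0,-480,-200],
    [0,-510,-213],
    [0,-527,-220],
    [0,-527,-220],
    [0,-527,-220]
  ],
  "roll": [-0.06,-0.12,-0.18,-0.24,-0.3,-0.36,-0.42,-0.48,-0.54,-0.6,-0.66,-0.72,-0.78,-0.84,-0.9,-0.94,-0.979,-0.979,-0.979,-0.979],
  "fingers": 20
}}

```text
clock: 2.77
position: [0.6177, 0.071, 0.1813]
tcp_rot: [0.351, -0.614, 0.351, 0.614]
ft_force: [-0.6, 0.4, 0.3]
width: 0.0199
```

Call:
{"method": "jog_arm", "body": {
  "delta_pos": [
    [20,0,0],
    [45,0,0],
    [70,0,0],
    [90,0,0],
    [105,0,0],
    [115,0,0],
    [119,0,0],
    [122,0,0],
    [125,0,0],
    [127,0,0],
    [128.5,0,0],
    [128.5,0,0]
  ],
  "roll": [0,0,0,0,0,0,0,0,0,0,0,0]
}}

```text
clock: 3.77
position: [0.6179, 0.0718, 0.0538]
tcp_rot: [-0.35, 0.615, -0.35, -0.614]
ft_force: [-0.7, -0.5, 0.1]
width: 0.0205
```

Run:
```python
from h import *
s=viewer.snapshot("scene"); save(s,"sc2.png",(155,115,275,225),6)
s=viewer.snapshot("top"); save(s,"top2.png",(218,178,318,288),5)
st=ctrl.read_state(); print(st["position"],st["ft_force"],np.round(M(st["tcp_rot"]),3))
```

```text
[0.61790757 0.07170546 0.05387757] [ 0.48642642 -0.25205454  0.7116993 ] [[ 0.001 -0.86  -0.51 ]
 [-0.    -0.51   0.86 ]
 [-1.    -0.001 -0.   ]]
```

View pics/sc2.png

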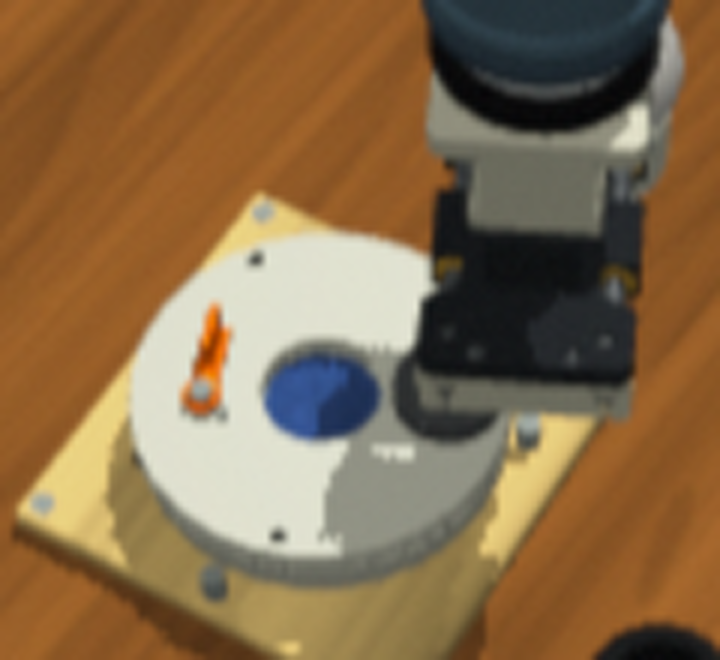

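View pics/top2.png

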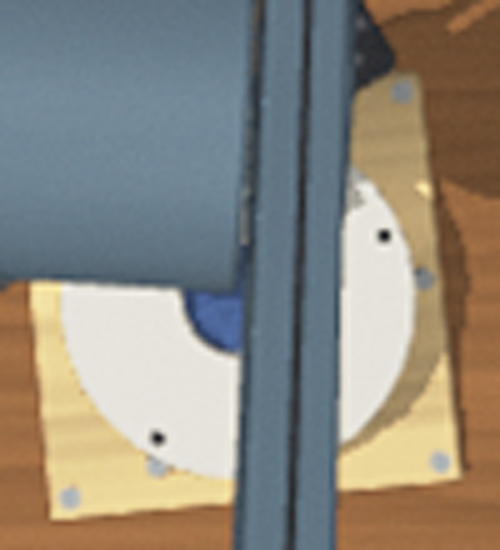

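Call:
{"method": "jog_arm", "body": {
  "delta_pos": [
    [1,2,0],
    [1.5,4,0],
    [1.5,6,0],
    [1.5,8,0],
    [1.5,10,0],
    [1.5,12,0],
    [1.5,14,0],
    [1.5,16,0],
    [1.5,18,0],
    [1.5,20,0],
    [1.5,22,0],
    [1.5,24,0],
    [1.5,26,0],
    [1.5,28,0],
    [1.5,30,0],
    [1.5,32,0],
    [1.5,34,0],
    [1.5,36,0],
    [1.5,38,0],
    [1.5,38,0]
  ],
  "roll": [0,0,0,0,0,0,0,0,0,0,0,0,0,0,0,0,0,0,0,0]
}}

```text
clock: 5.53
position: [0.5846, 0.0522, 0.052]
tcp_rot: [0.35, -0.614, 0.35, 0.614]
ft_force: [0.3, -0.4, -0.5]
width: 0.02
```

Run:
```python
from h import *
s=viewer.snapshot("scene"); save(s,"sc3.png",(155,115,275,225),6)
st=ctrl.read_state(); print(st["position"],st["ft_force"])
```

```text
[0.58477859 0.05229983 0.05195295] [ 1.24620927  0.06912095 -0.61480134]
```

View pics/sc3.png

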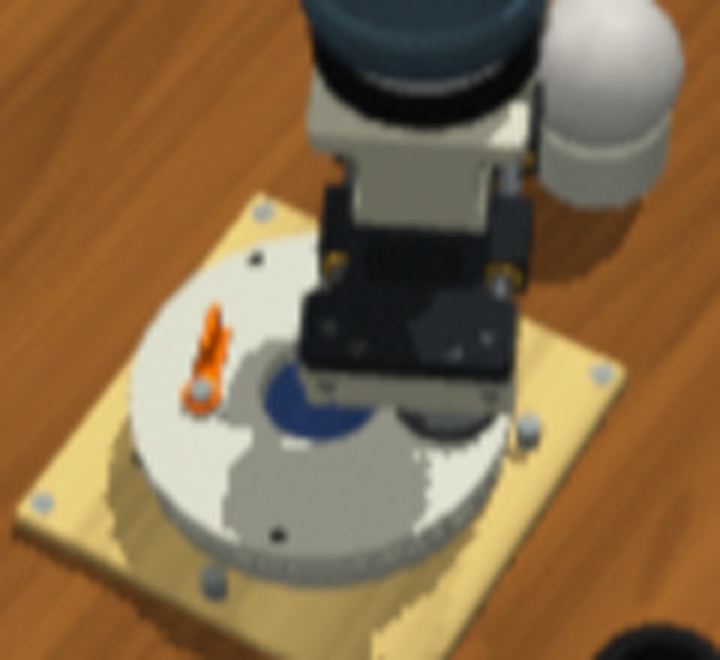

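Run:
```python
from h import *
s=viewer.snapshot("scene")
st=ctrl.read_state(); T=M(st["tcp_rot"]);p=st["position"]
pts=[p]+[p+T@np.array([0,y,z]) for y in(-.0075,.0075) for z in(-.0275,-.01,.01,.0275)]
save(s,"sc4.png",(155,115,275,225),6,[proj(s,q) for q in pts])
for (c,r) in [(310,380),(400,400),(500,410),(445,430),(410,395),(420,350)]:
    print(c,r,depthpt(s,155+c/6,115+r/6))
im=s["z_map"]
print(viewer.regions_of("disc",s)[:1])
```

```text
310 380 [ 0.60077012 -0.03659466  0.18594684]
400 400 [ 0.6256436  -0.02055776  0.1751026 ]
500 410 [ 0.65577926 -0.00504384  0.17600901]
445 430 [0.60049846 0.03647427 0.05540182]
410 395 [ 0.62856713 -0.01869761  0.17850002]
420 350 [ 0.63582742 -0.02129126  0.21586981]
[{'box': [209.4, 183.3, 63.6, 56.8], 'conf': 0.15, 'region': array([[False, False, False, ..., False, False, False],
       [False, False, False, ..., False, False, False],
       [False, False, False, ..., False, False, False],
       ...,
       [False, False, False, ..., False, False, False],
       [False, False, False, ..., False, False, False],
       [False, False, False, ..., False, False, False]], shape=(384, 512))}]
```

View pics/sc4.png

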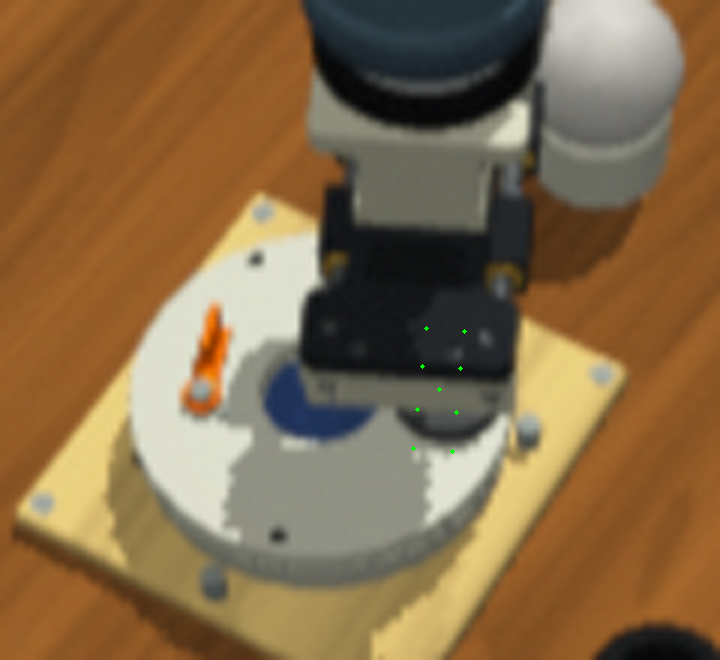

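Run:
```python
from h import *
s=viewer.snapshot("scene")
t=np.linspace(0,2*np.pi,40)
def circ(c,r,z): return [proj(s,[c[0]+r*np.cos(a),c[1]+r*np.sin(a),z]) for a in t]
im=cv2.resize(cv2.cvtColor(s["img"],cv2.COLOR_RGB2BGR)[140:210,180:260],None,fx=9,fy=9,interpolation=cv2.INTER_CUBIC)
im=np.clip(im.astype(float)*1.6,0,255).astype(np.uint8)
for cs,col in ((circ((.5435,.0265),.0235,.049),(0,255,0)),(circ((.5865,.052),.022,.059),(0,0,255)),(circ((.5625,.038),.022,.059),(255,255,0))):
    for c,r in cs: cv2.circle(im,(int((c-180+.5)*9),int((r-140+.5)*9)),2,col,-1)
cv2.imwrite("pics/sc5.png",im)
s=viewer.snapshot("top"); save(s,"top5.png",(218,178,318,288),5)
```

```text
(no output)
```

View pics/sc5.png

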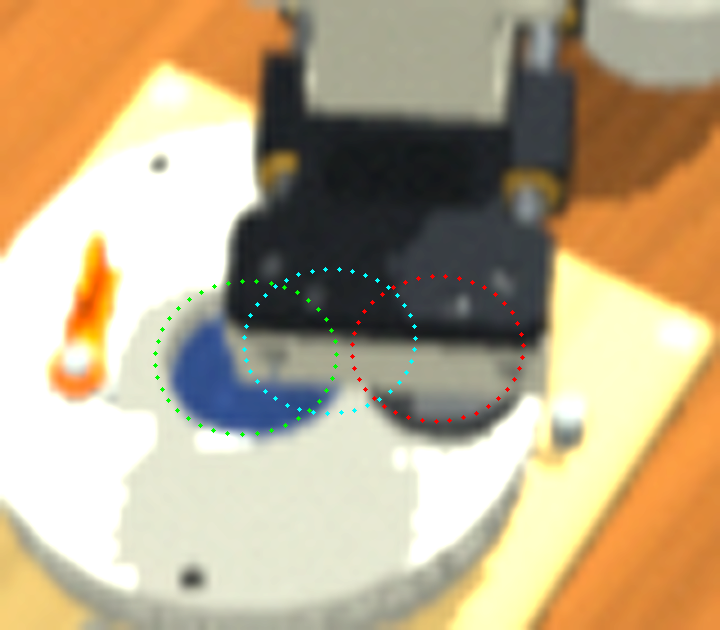

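View pics/top5.png

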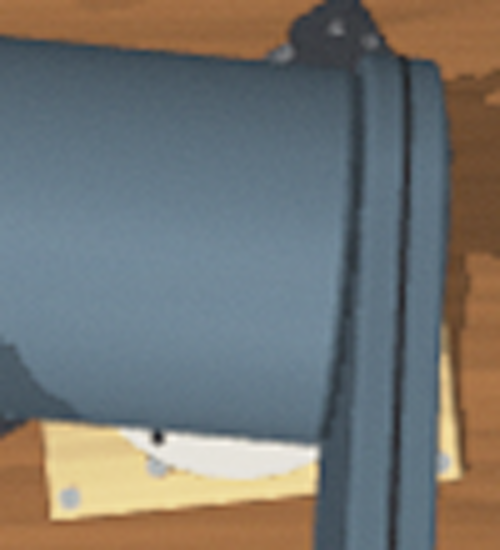

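Run:
```python
from h import *
st=ctrl.read_state(); T=M(st["tcp_rot"]);p=st["position"]; print(st["joints"],p)
for n in("scene","top"):
    s=viewer.snapshot(n); Z=s["z_map"]; H,W=Z.shape
    cc,rr=np.meshgrid(np.arange(W),np.arange(H))
    d=np.stack([(cc-s["cx"])/s["fx"],-(rr-s["cy"])/s["fy"],-np.ones_like(Z)],-1)*Z[...,None]
    P=d@M(s["rotation"]).T+np.array(s["position"])
    Q=(P-p)@T  # tool coords
    m=(Z>0)&(P[...,2]>.063)&(np.abs(Q[...,1])<.12)&(np.abs(Q[...,2])<.14)&(Q[...,0]>-.3)
    q=Q[m]*1000; print(n,len(q))
    h=np.round(q[:,0]/10)*10
    for v in np.unique(h):
        k=q[h==v]; print(v,len(k),"y",np.percentile(k[:,1],[2,98]).round(),"z",np.percentile(k[:,2],[2,98]).round())
```

```text
[-1.00436672e-01  4.38295752e-01  1.61241851e+00  8.54999163e-05
  1.09071037e+00 -2.20643187e+00] [0.58506374 0.05243172 0.05198939]
scene 3284
-300.0 80 y [-40.  34.] z [-37.   4.]
-290.0 146 y [-38.  31.] z [-37.  -4.]
-280.0 154 y [-38.  34.] z [-38.  -5.]
-270.0 138 y [-37.  33.] z [-37.  -8.]
-260.0 200 y [-40.  35.] z [-39.   1.]
-250.0 134 y [-40.  34.] z [-39.  -5.]
-240.0 87 y [-39.  35.] z [-39.  -9.]
-230.0 27 y [-23.  16.] z [-32. -23.]
-220.0 227 y [-37.  32.] z [-36.  -2.]
-210.0 261 y [-36.  34.] z [-41. -12.]
-200.0 83 y [-34.  29.] z [-41. -28.]
-190.0 63 y [-20.  17.] z [-41. -37.]
-180.0 61 y [-21.  18.] z [-41. -25.]
-170.0 262 y [-32.  31.] z [-92. -29.]
-160.0 534 y [-35.  31.] z [-93. -38.]
-150.0 157 y [-36.  34.] z [-92.  30.]
-140.0 201 y [-37.  34.] z [-85.  36.]
-130.0 152 y [-37.  34.] z [-86.  34.]
-120.0 29 y [-36.  31.] z [-86.  24.]
-40.0 17 y [-67. -43.] z [134. 140.]
-30.0 82 y [-74. -33.] z [127. 140.]
-20.0 90 y [-79.  91.] z [  4. 139.]
-10.0 99 y [-118.   88.] z [-138.  134.]
top 465
-170.0 61 y [-32.  34.] z [-91.  93.]
-160.0 197 y [-33.  36.] z [-91.  94.]
-140.0 16 y [-29. -23.] z [-65. -56.]
-130.0 1 y [-28. -28.] z [-63. -63.]
-40.0 15 y [-60. -40.] z [135. 140.]
-30.0 67 y [-70. -39.] z [129. 139.]
-20.0 32 y [-77. -52.] z [126. 140.]
-10.0 76 y [-114.  -63.] z [-139.  126.]
```

Call:
{"method": "jog_arm", "body": {
  "delta_pos": [
    [-20,0,0],
    [-40,0,0],
    [-50,0,0],
    [-50,0,0],
    [-50,0,0],
    [-50,0,0],
    [-50,0,0],
    [-50,0,0],
    [-50,0,0],
    [-50,0,0],
    [-50,0,0],
    [-50,0,0],
    [-50,0,0],
    [-50,0,0],
    [-50,0,0],
    [-50,0,0]
  ],
  "roll": [0,0.1,0.2,0.3,0.4,0.52,0.64,0.76,0.88,1.0,1.12,1.24,1.36,1.44,1.44,1.44]
}}

```text
clock: 7.22
position: [0.5849, 0.0524, 0.1019]
tcp_rot: [0.668, -0.232, 0.668, 0.232]
ft_force: [0.0, 0.6, 0.9]
width: 0.0203
```

Run:
```python
from h import *
s=viewer.snapshot("scene")
st=ctrl.read_state(); T=M(st["tcp_rot"]);p=st["position"]; print(p,st["joints"])
pts=[p]+[p+T@np.array([0,y,z]) for y in(-.0075,.0075) for z in(-.0275,-.01,.01,.0275)]
save(s,"sc6.png",(145,75,285,215),5,[proj(s,q) for q in pts])
```

```text
[0.58490813 0.05241319 0.10191988] [-1.00424617e-01  3.87480940e-01  1.55562603e+00 -2.76534519e-05
  1.19859202e+00 -7.69243963e-01]
```

View pics/sc6.png

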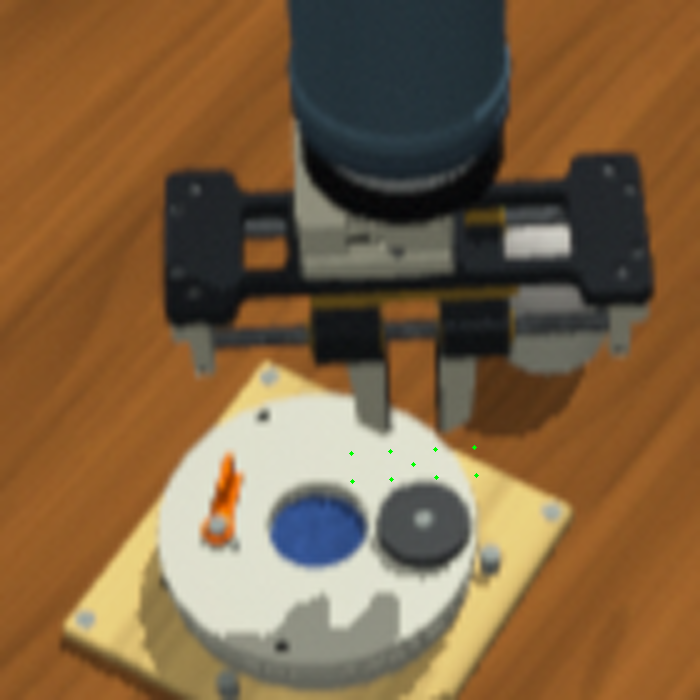

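Run:
```python
from h import *
st=ctrl.read_state(); T=M(st["tcp_rot"]);p=st["position"]
s=viewer.snapshot("scene")
for (c,r) in [(377,425),(383,428),(370,418),(375,400),(450,425),(456,422),(455,400),(447,427)]:
    P=depthpt(s,145+c/5-.5,75+r/5-.5); print(c,r,P.round(4),((P-p)@T*1000).round(1))
for dz in(0,.01,.02,.03):
    print(dz,[(np.array(proj(s,p+T@np.array([-dz,-.0075,z])))-[145,75])*5 for z in(-.01,.01)])
save(s,"sc7.png",(205,145,250,180),16)
```

```text
377 425 [0.5762 0.039  0.1419] [-40.   -5.1 -15.1]
383 428 [0.5803 0.0379 0.1443] [-42.3  -8.5 -12.6]
370 418 [0.5761 0.0348 0.1521] [-50.1  -8.4 -17.9]
375 400 [0.5783 0.0362 0.1654] [-63.5  -8.6 -15.2]
450 425 [0.6025 0.0565 0.1429] [-41.   -7.7  16.3]
456 422 [0.6039 0.059  0.1434] [-41.5  -6.6  18.9]
455 400 [0.6054 0.0564 0.164 ] [-62.1  -9.6  18.5]
447 427 [0.6018 0.0551 0.1425] [-40.5  -8.4  15. ]
0 [array([389.46797853, 477.33501499]), array([434.32433646, 475.11224422])]
0.01 [array([388.76526115, 464.90237782]), array([433.98508962, 462.67296927])]
0.02 [array([388.05107237, 452.26678619]), array([433.6403099 , 450.03081826])]
0.03 [array([387.32512899, 439.42322956]), array([433.28986083, 437.18078723])]
```

View pics/sc7.png

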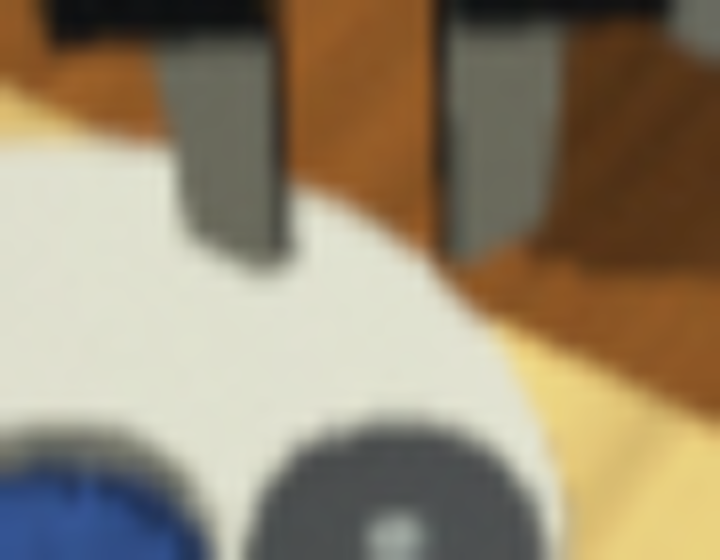

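Call:
{"method": "jog_arm", "body": {
  "delta_pos": [
    [0,-1,10],
    [0,-3,20],
    [0,-4,30],
    [0,-5,38],
    [0,-5,38],
    [0,-5,38],
    [0,-5,38],
    [0,-5,38],
    [0,-5,38],
    [0,-5,38],
    [0,-5,38],
    [0,-5,38],
    [0,-5,38],
    [15,-5,38],
    [30,-5,38],
    [45,-5,38],
    [60,-5,38],
    [70,-5,38],
    [75,-5,38],
    [75,-5,38]
  ],
  "roll": [-0.12,-0.24,-0.36,-0.48,-0.6,-0.72,-0.84,-0.96,-1.08,-1.2,-1.32,-1.44,-1.44,-1.44,-1.44,-1.44,-1.44,-1.44,-1.44,-1.44]
}}

```text
clock: 8.98
position: [0.617, 0.072, 0.0257]
tcp_rot: [0.35, -0.613, 0.351, 0.615]
ft_force: [-0.8, 0.5, 0.1]
width: 0.0201
```

Run:
```python
from h import *
s=viewer.snapshot("scene"); save(s,"sc8.png",(155,115,275,225),6)
st=ctrl.read_state(); print(st["position"],st["ft_force"],np.round(M(st["tcp_rot"]),3))
```

```text
[0.61775244 0.07196163 0.02671269] [ 0.45075302 -0.24334248 -0.05438544] [[-0.001 -0.861 -0.509]
 [ 0.    -0.509  0.861]
 [-1.     0.001  0.   ]]
```

View pics/sc8.png

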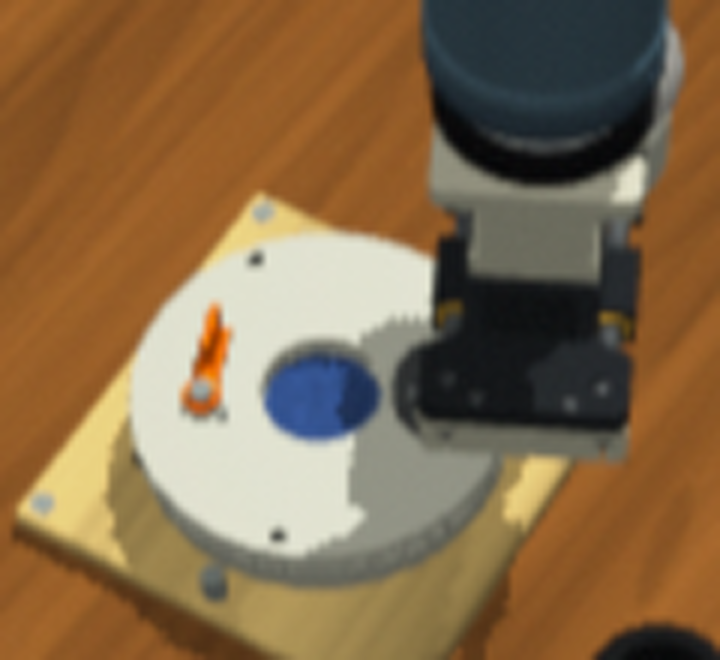

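Call:
{"method": "jog_arm", "body": {
  "delta_pos": [
    [4,0,0],
    [8,0,0],
    [11,0,0],
    [12.5,0,0],
    [12.5,0,0],
    [12.5,2,0],
    [12.5,4,0],
    [12.5,6,0],
    [12.5,8,0],
    [12.5,10,0],
    [12.5,12,0],
    [12.5,14,0],
    [12.5,16,0],
    [12.5,18,0],
    [12.5,20,0],
    [12.5,22,0],
    [12.5,24,0],
    [12.5,24,0]
  ],
  "roll": [0,0,0,0,0,0,0,0,0,0,0,0,0,0,0,0,0,0]
}}

```text
clock: 10.53
position: [0.5969, 0.0595, 0.0145]
tcp_rot: [0.35, -0.614, 0.35, 0.614]
ft_force: [0.7, 0.0, 0.6]
width: 0.02
```

```bash
cat > look.py <<'E'
from h import *
import sys
s=viewer.snapshot("scene")
t=np.linspace(0,2*np.pi,40)
im=cv2.resize(cv2.cvtColor(s["img"],cv2.COLOR_RGB2BGR)[140:210,175:255],None,fx=9,fy=9,interpolation=cv2.INTER_CUBIC)
im=np.clip(im.astype(float)*1.4,0,255).astype(np.uint8)
for ce,rad,z,col in (((.5435,.0265),.0235,.049,(0,255,0)),((.5865,.052),.022,.059,(0,0,255))):
    for a in t:
        c,r=proj(s,[ce[0]+rad*np.cos(a),ce[1]+rad*np.sin(a),z]); cv2.circle(im,(int((c-175+.5)*9),int((r-140+.5)*9)),1,col,-1)
cv2.imwrite("pics/"+sys.argv[1],im)
st=ctrl.read_state(); print(st["clock"],st["position"],st["ft_force"])
E
python3 look.py l1.png
```

```text
10.5833 [0.59697847 0.05952048 0.01447293] [1.60852022 0.71360905 0.56425916]
```

View pics/l1.png

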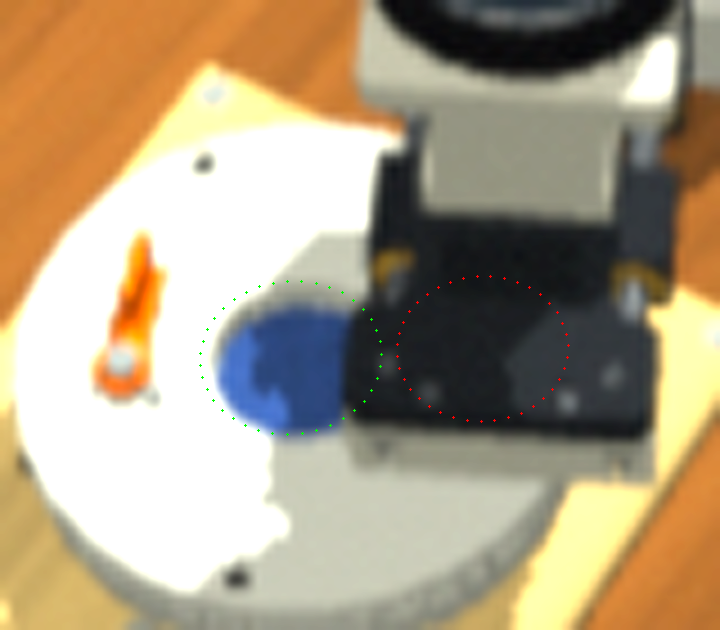

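Call:
{"method": "jog_arm", "body": {
  "delta_pos": [
    [0,2,0],
    [0,4,0],
    [0,6,0],
    [0,8,0],
    [0,10,0],
    [0,10,0]
  ],
  "roll": [0,0,0,0,0,0]
}}

```text
clock: 11.08
position: [0.5882, 0.0544, 0.0144]
tcp_rot: [0.35, -0.614, 0.35, 0.615]
ft_force: [0.3, -0.2, 0.5]
width: 0.0198
```

```bash
python3 look.py l2.png
```

```text
11.1333 [0.58823381 0.05442841 0.01441464] [0.16377618 0.03447795 0.82351479]
```

View pics/l2.png

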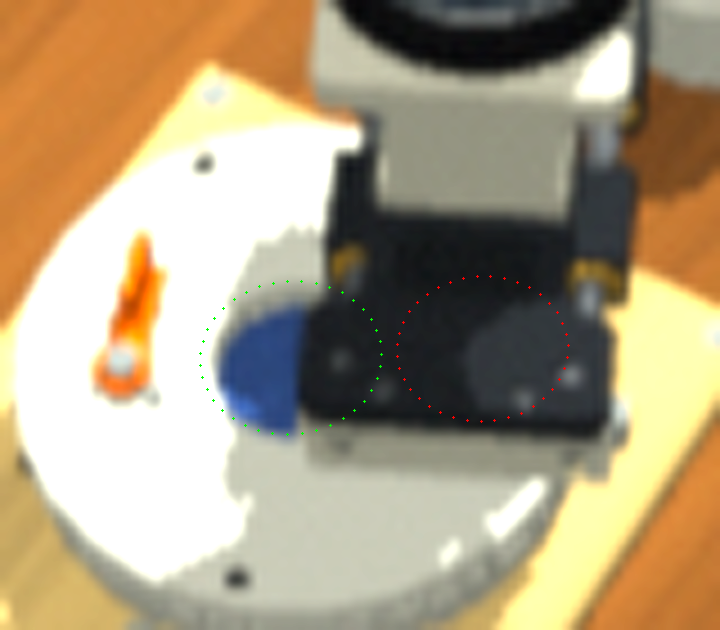

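Call:
{"method": "jog_arm", "body": {
  "delta_pos": [
    [0,2,0],
    [0,4,0],
    [0,6,0],
    [0,8,0],
    [0,10,0],
    [0,10,0]
  ],
  "roll": [0,0,0,0,0,0]
}}

```text
clock: 11.63
position: [0.5797, 0.0493, 0.0145]
tcp_rot: [0.35, -0.614, 0.35, 0.614]
ft_force: [-0.2, -0.3, -0.3]
width: 0.0201
```

```bash
python3 look.py l3.png
```

```text
11.6833 [0.57969584 0.04933943 0.01443912] [-0.07071859  0.58482551 -0.21295112]
```

View pics/l3.png

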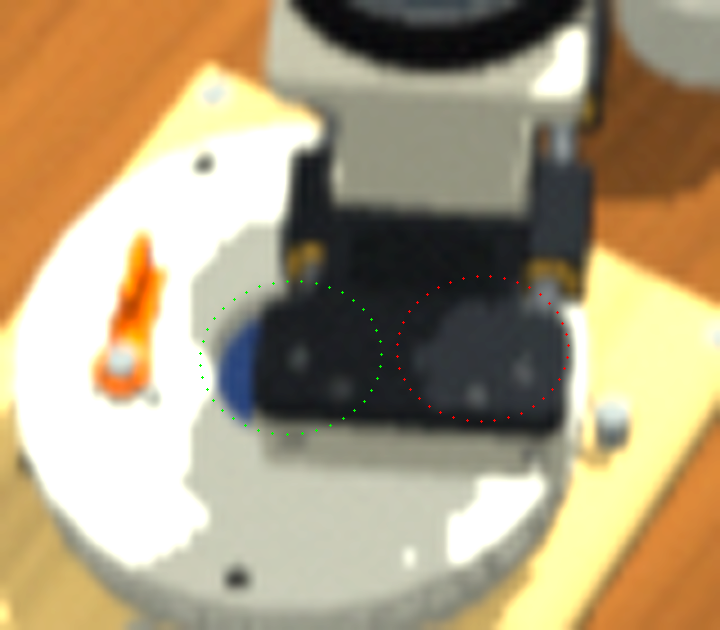

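Call:
{"method": "jog_arm", "body": {
  "delta_pos": [
    [0,-4,0],
    [-10,-8,0],
    [-40,-8,0],
    [-80,-8,0],
    [-120,-8,0],
    [-120,-8,0],
    [-120,-8,0]
  ],
  "roll": [0,0,0,0,0,0,0]
}}

```text
clock: 12.27
position: [0.5892, 0.0535, 0.1374]
tcp_rot: [-0.351, 0.616, -0.349, -0.612]
ft_force: [0.4, 0.8, -1.0]
width: 0.0198
```

```bash
python3 look.py l4.png
```

```text
12.3167 [0.58739828 0.05366921 0.13508345] [-1.06616793  0.47346725 -0.38408752]
```

View pics/l4.png

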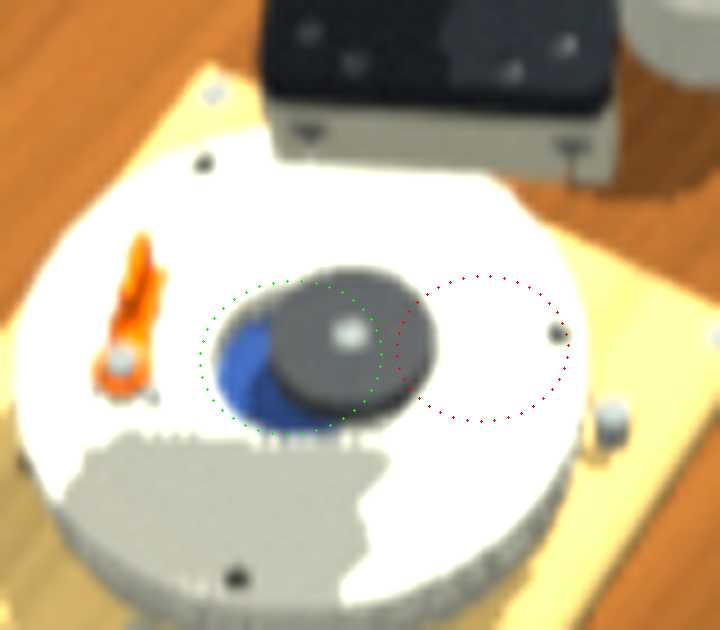

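Run:
```python
from h import *
s=viewer.snapshot("scene")
print("now",at_z(s,175+349/9-.5,140+334/9-.5,.059))
print("orig",at_z(s,155+523/7-.5,145+237/7-.5,.059))
s=viewer.snapshot("top"); save(s,"top6.png",(218,188,318,288),6)
print(ctrl.read_state()["position"])
```

```text
now [0.55580425 0.03588514 0.059     ]
orig [0.58883646 0.05309449 0.059     ]
[0.58572917 0.05375846 0.13281541]
```

View pics/top6.png

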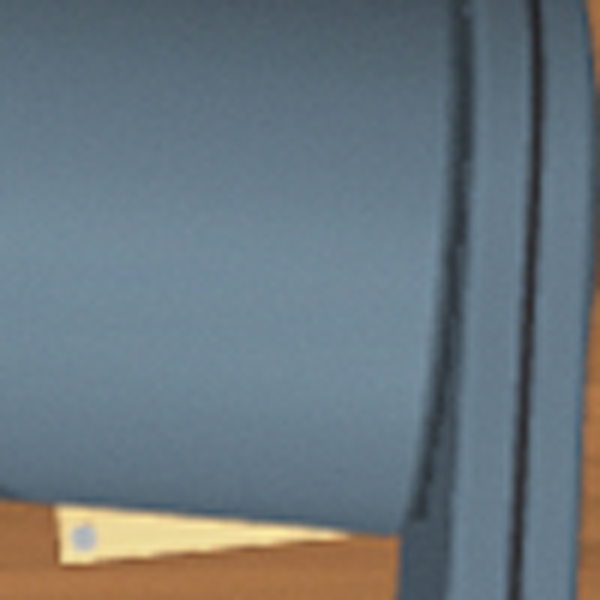

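Call:
{"method": "jog_arm", "body": {
  "delta_pos": [
    [30,0,-2],
    [60,0,-2],
    [85,0,-2],
    [105,0,-2],
    [115,0,-2],
    [120,0,-2],
    [120,2,-2],
    [120,5,-2],
    [120,7,-2],
    [120,9,-2],
    [120,11,-2],
    [120,12.5,-2],
    [120,14,-2],
    [120,15.5,-2],
    [120,17,-2],
    [120,18.5,-2],
    [120,20,-2],
    [120,21.5,-2],
    [120,23,-2],
    [120,23,-2]
  ],
  "roll": [0,0,0,0,0,0,0,0,0,0,0,0,0,0,0,0,0,0,0,0]
}}

```text
clock: 14.08
position: [0.5677, 0.0399, 0.0143]
tcp_rot: [0.35, -0.614, 0.35, 0.615]
ft_force: [-0.5, -0.0, 0.6]
width: 0.02
```

Call:
{"method": "jog_arm", "body": {
  "delta_pos": [
    [0,-3,0],
    [-20,-6,0],
    [-60,-6,0],
    [-100,-6,0],
    [-125,-6,0],
    [-125,-6,0],
    [-125,-6,0]
  ],
  "roll": [0,0,0,0,0,0,0]
}}

```text
clock: 14.67
position: [0.5748, 0.0432, 0.1414]
tcp_rot: [-0.351, 0.616, -0.349, -0.613]
ft_force: [-0.4, -0.2, -0.4]
width: 0.0199
```

```bash
python3 look.py l5.png
```

```text
14.7167 [0.57342699 0.04329243 0.13948803] [-0.0282806   0.04876621 -0.72388932]
```

View pics/l5.png

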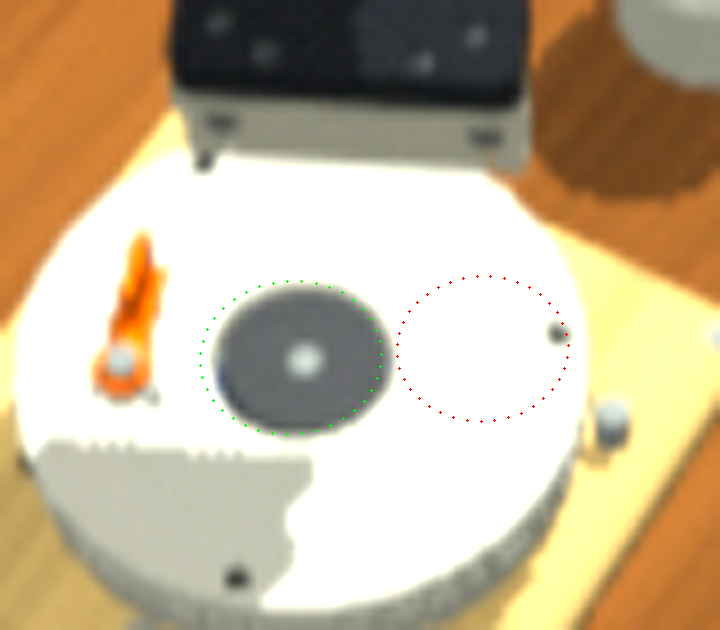

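Run:
```python
from h import *
s=viewer.snapshot("scene"); save(s,"sc9.png",(190,160,230,195),16)
Z=s["z_map"];im=s["img"].astype(int)
pts=[]
for r in range(170,190):
    for c in range(197,221):
        if im[r,c].max()<125 : pts.append(depthpt(s,c,r))
pts=np.array(pts); A=np.c_[pts[:,:2]-pts[:,:2].mean(0),np.ones(len(pts))]
k=[np.linalg.lstsq(A,pts[:,2],rcond=None)[0]]
res=pts[:,2]-A@k[0]; ok=abs(res)<.006
print(len(pts),ok.sum(),np.linalg.lstsq(A[ok],pts[ok,2],rcond=None)[0],res[ok].std(),pts.mean(0))
dk=np.array([depthpt(s,c,r) for r in range(192,200) for c in range(195,215)]);print("deck",np.median(dk[:,2]))
```

```text
244 240 [0.02576286 0.00202854 0.04852415] 0.0017911822003224569 [0.54668102 0.02750777 0.04838376]
deck 0.04990376823813575
```

View pics/sc9.png

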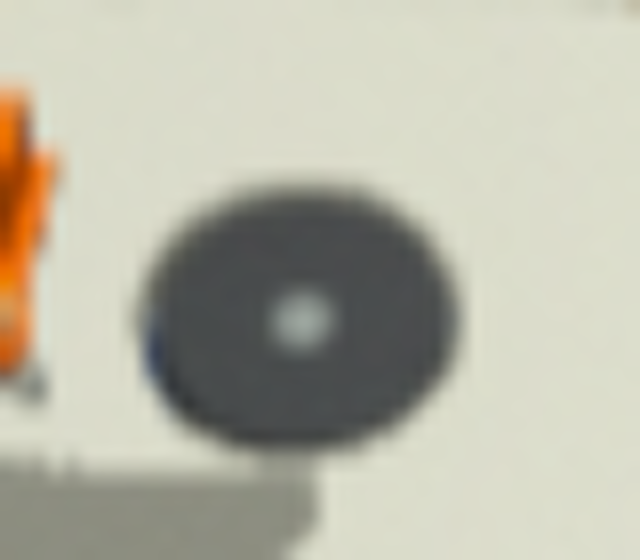

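Call:
{"method": "jog_arm", "body": {
  "delta_pos": [
    [0,15,3],
    [0,30,5],
    [0,45,8],
    [0,60,10],
    [0,75,13],
    [0,90,15],
    [0,98.5,17],
    [0,98.5,17],
    [20,98.5,17],
    [40,98.5,17],
    [60,98.5,17],
    [75,98.5,17],
    [85,98.5,17],
    [90,98.5,17],
    [90,98.5,17]
  ],
  "roll": [0.02,0.04,0.06,0.08,0.094,0.094,0.094,0.094,0.094,0.094,0.094,0.094,0.094,0.094,0.094],
  "fingers": 0,
  "force": 20
}}

```text
clock: 16.02
position: [0.4794, 0.0078, 0.0482]
tcp_rot: [0.378, -0.597, 0.379, 0.598]
ft_force: [0.1, -0.4, -0.7]
width: 0.0004
```

Run:
```python
from h import *
s=viewer.snapshot("scene"); save(s,"c1.png",(155,115,275,225),6)
st=ctrl.read_state(); T=M(st["tcp_rot"]); p=st["position"]; print(st["clock"],p,st["width"],np.degrees(np.arctan2(T[1,1],T[0,1])),st["ft_force"])
```

```text
16.0667 [0.48005823 0.00770621 0.04912288] 0.0008358183184955137 -154.71422642373946 [-0.22192789  0.17128735  0.02585625]
```

View pics/c1.png

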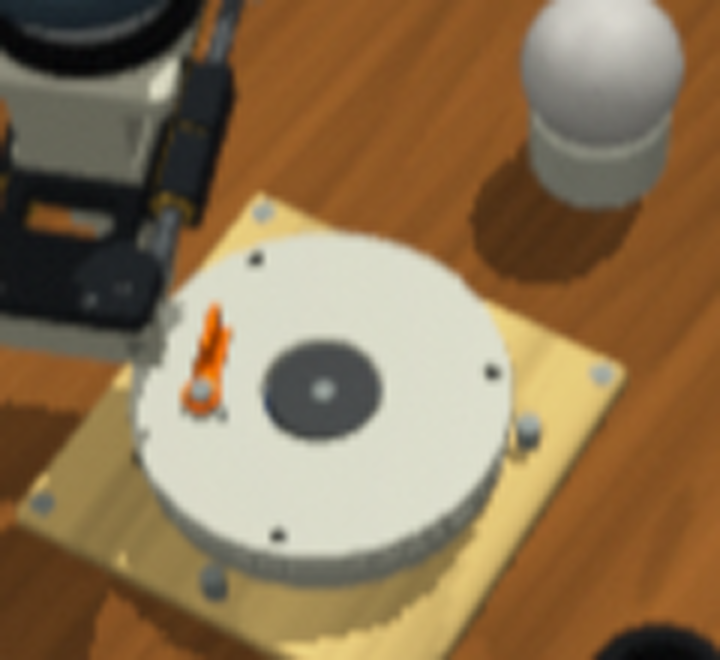

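Call:
{"method": "jog_arm", "body": {
  "delta_pos": [
    [10,0,0],
    [20,0,0],
    [26,0,0],
    [28,0,0],
    [28,0,0],
    [28,-2,0],
    [28,-4,0],
    [28,-6,0],
    [28,-8,0],
    [28,-10,0],
    [28,-12,0],
    [28,-12,0]
  ],
  "roll": [0,0,0,0,0,0,0,0,0,0,0,0]
}}

```text
clock: 17.07
position: [0.4911, 0.0128, 0.0215]
tcp_rot: [-0.378, 0.597, -0.378, -0.597]
ft_force: [-0.7, -0.2, 0.0]
width: 0.0004
```

Run:
```python
from h import *
s=viewer.snapshot("scene"); save(s,"c2.png",(155,115,275,225),6)
st=ctrl.read_state(); T=M(st["tcp_rot"]); p=st["position"]; print(st["clock"],p,st["width"],np.degrees(np.arctan2(T[1,1],T[0,1])),st["ft_force"])
d=9.5;d2=9
for f in np.radians(np.arange(4,85,4)):
    print(np.round([-23*np.sin(f)+d2*np.cos(f)-d,23*np.cos(f)+d2*np.sin(f)-23,f],2).tolist())
```

```text
17.1167 [0.49098371 0.01278351 0.02149017] 0.0004434484765843789 -154.70851974865855 [-1.15075849  0.92936907  1.19640648]
[-2.13, 0.57, 0.07]
[-3.79, 1.03, 0.14]
[-5.48, 1.37, 0.21]
[-7.19, 1.59, 0.28]
[-8.91, 1.69, 0.35]
[-10.63, 1.67, 0.42]
[-12.35, 1.53, 0.49]
[-14.06, 1.27, 0.56]
[-15.74, 0.9, 0.63]
[-17.39, 0.4, 0.7]
[-19.0, -0.2, 0.77]
[-20.57, -0.92, 0.84]
[-22.08, -1.75, 0.91]
[-23.54, -2.68, 0.98]
[-24.92, -3.71, 1.05]
[-26.23, -4.83, 1.12]
[-27.45, -6.04, 1.19]
[-28.59, -7.33, 1.26]
[-29.64, -8.7, 1.33]
[-30.59, -10.14, 1.4]
[-31.43, -11.65, 1.47]
```

View pics/c2.png

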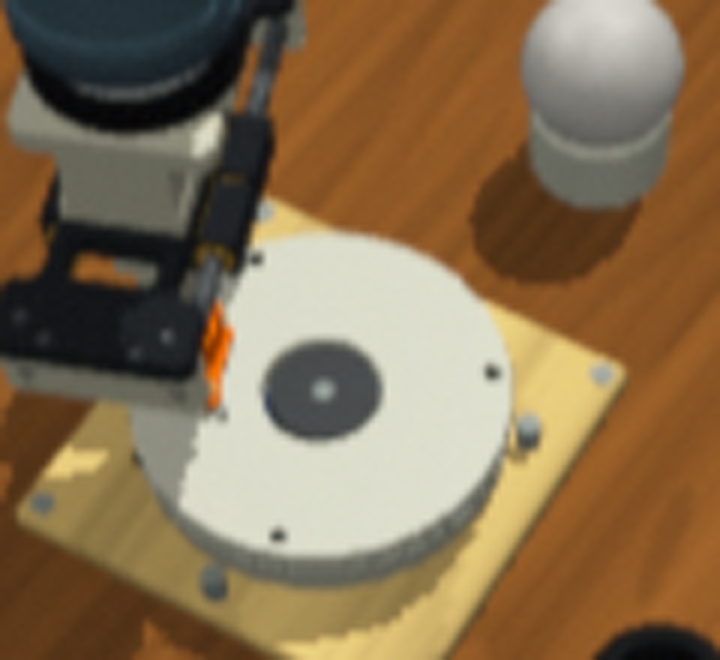

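Push half the arc first (40°), then look.

Call:
{"method": "jog_arm", "body": {
  "delta_pos": [
    [0,-2.1,0.6],
    [0,-3.8,1.0],
    [0,-5.5,1.4],
    [0,-7.2,1.6],
    [0,-8.9,1.7],
    [0,-10.6,1.7],
    [0,-12.4,1.5],
    [0,-14.1,1.3],
    [0,-15.7,0.9],
    [0,-17.4,0.4],
    [0,-17.4,0.4]
  ],
  "roll": [0.07,0.14,0.21,0.28,0.35,0.42,0.49,0.56,0.63,0.7,0.7]
}}

```text
clock: 18.03
position: [0.5061, 0.0208, 0.0212]
tcp_rot: [0.561, -0.43, 0.561, 0.431]
ft_force: [-0.9, 1.2, 0.0]
width: 0.0002
```

Run:
```python
from h import *
s=viewer.snapshot("scene"); save(s,"c3.png",(155,115,275,225),6)
st=ctrl.read_state(); T=M(st["tcp_rot"]); p=st["position"]; print(st["clock"],p,np.degrees(np.arctan2(T[1,1],T[0,1])),st["ft_force"])
```

```text
18.0833 [0.5060952  0.02070004 0.02128904] 165.2522079930459 [-1.68369318  0.7704406  -0.61387378]
```

View pics/c3.png

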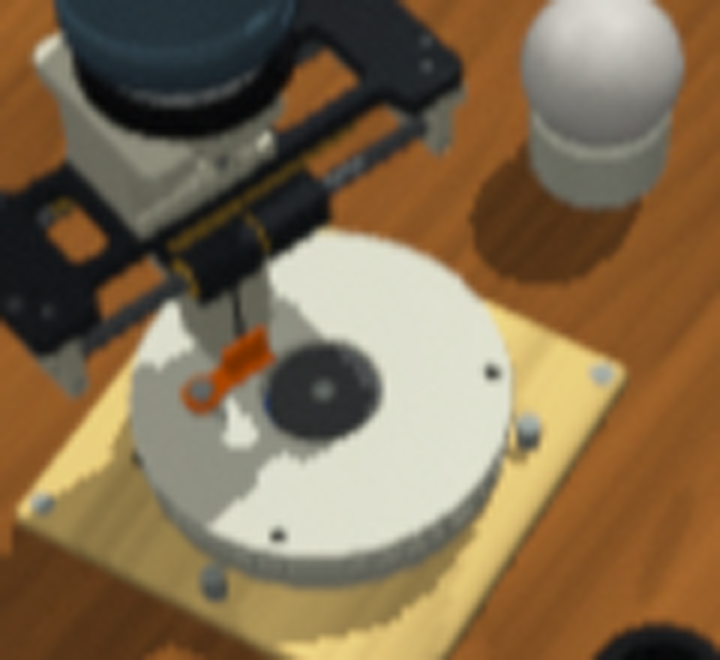

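Call:
{"method": "jog_arm", "body": {
  "delta_pos": [
    [0,-1.6,0.6],
    [0,-3.3,1.0],
    [0,-5.0,1.4],
    [0,-6.7,1.6],
    [0,-8.4,1.7],
    [0,-10.1,1.7],
    [0,-11.8,1.5],
    [0,-13.1,1.4],
    [0,-13.1,1.4]
  ],
  "roll": [0.07,0.14,0.21,0.28,0.35,0.42,0.49,0.54,0.54]
}}

```text
clock: 18.83
position: [0.5192, 0.019, 0.0213]
tcp_rot: [0.655, -0.266, 0.655, 0.267]
ft_force: [-0.2, 3.7, -0.3]
width: 0.0001
```

```bash
cat > c.py <<'E'
from h import *
import sys
s=viewer.snapshot("scene"); save(s,sys.argv[1],(175,140,235,200),10)
st=ctrl.read_state(); T=M(st["tcp_rot"]); p=st["position"]; print(st["clock"],p,np.degrees(np.arctan2(T[1,1],T[0,1])),st["ft_force"],T.T@st["ft_force"])
E
python3 c.py c4.png
```

```text
18.8833 [0.51908495 0.01895711 0.02127775] 134.37985326734358 [ 0.67204812  3.04933268 -0.70259998] [0.70464245 1.70875493 2.61292189]
```

View pics/c4.png

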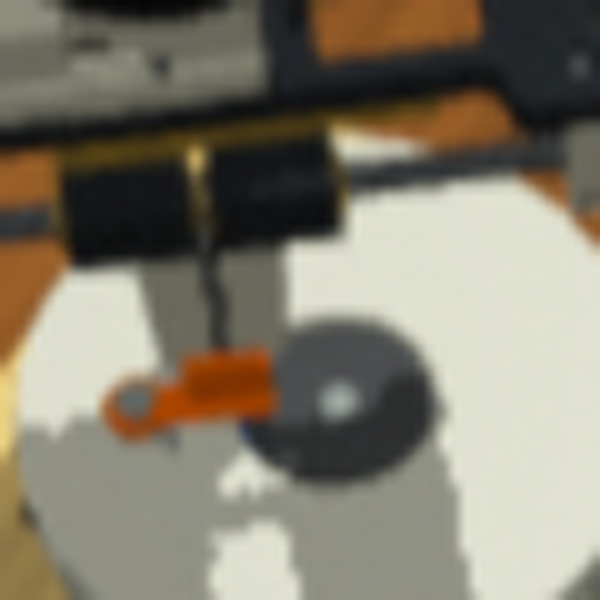

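Call:
{"method": "jog_arm", "body": {
  "delta_pos": [
    [0,-0.7,0],
    [0,-1.4,0],
    [0,-2.0,0],
    [0,-2.0,0]
  ],
  "roll": [0.02,0.04,0.05,0.05]
}}

```text
clock: 19.22
position: [0.5198, 0.0187, 0.0213]
tcp_rot: [0.661, -0.249, 0.662, 0.251]
ft_force: [-2.0, 8.0, 1.5]
width: 0.0002
```

```bash
python3 c.py c5.png
```

```text
19.2667 [0.51974953 0.0187366  0.02131338] 131.40629870031512 [-1.70674107  8.65098509  0.97836565] [-0.95345246  7.62030323  4.4420282 ]
```

View pics/c5.png

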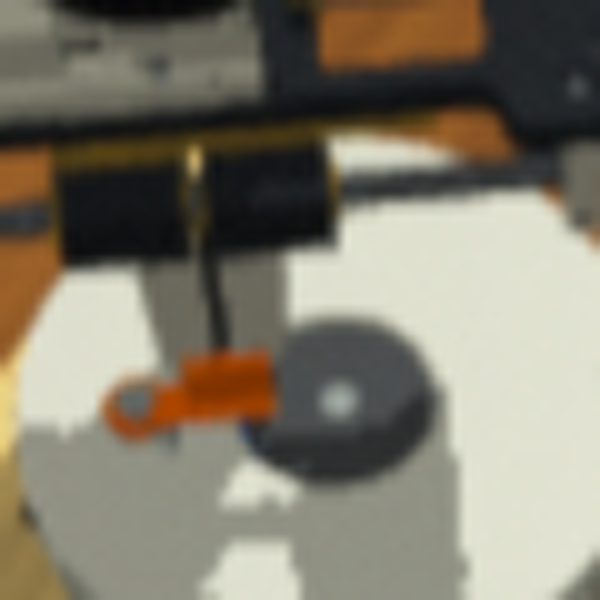

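Call:
{"method": "jog_arm", "body": {
  "delta_pos": [
    [0,2,0],
    [0,6,0],
    [0,12,0],
    [-20,15,0],
    [-50,15,0],
    [-85,15,0],
    [-120,15,0],
    [-130,15,-30],
    [-130,15,-60],
    [-130,15,-90],
    [-130,15,-120],
    [-130,15,-150],
    [-130,15,-150],
    [-130,15,-150]
  ],
  "roll": [0,0,0,0,0,0,0,0,0,0,0,0,0,0]
}}

```text
clock: 20.43
position: [0.3977, -0.0716, 0.1518]
tcp_rot: [0.662, -0.249, 0.662, 0.248]
ft_force: [0.2, -0.9, 0.1]
width: 0.0002
```

Run:
```python
from h import *
s=viewer.snapshot("scene"); save(s,"f1.png",(165,130,255,210),8)
s2=viewer.snapshot("top"); save(s2,"f2.png",(218,188,318,288),6)
save(s,"f3.png")
for q in("ball","cap","sleeve","disc"):
    d=viewer.regions_of(q,s)[:1]; print(q,[np.round(x["box"],1) for x in d])
st=ctrl.read_state(); print(st["clock"],st["position"],st["ft_force"])
```

```text
ball [array([253. , 132.2,  25. ,  33.3])]
cap [array([176.2, 254.2,  28.5,  29.9])]
sleeve [array([264. , 237.1,  26. ,  33.9])]
disc [array([208.5, 179.1,  17.6,  17.1])]
20.7333 [ 0.39887018 -0.07025946  0.15135754] [ 0.40322989 -0.15612743  0.18968681]
```

View pics/f1.png

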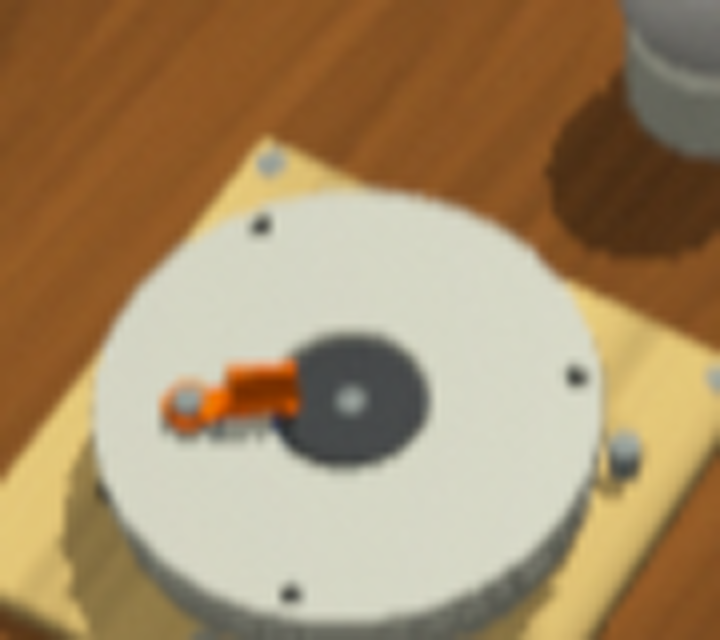

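View pics/f2.png

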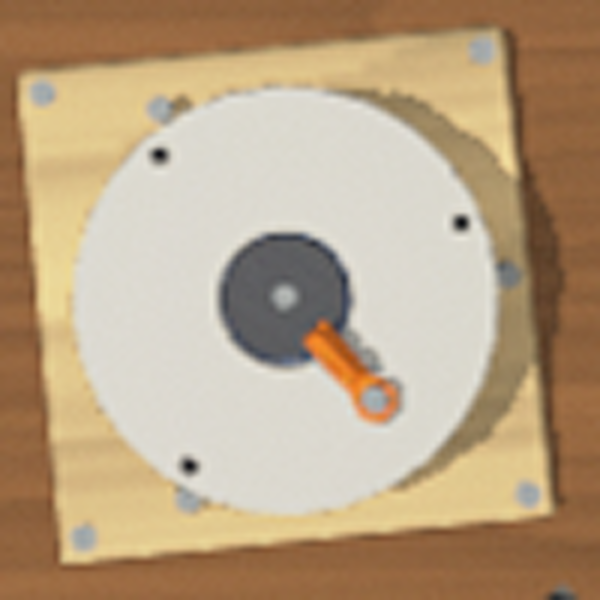

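```bash
python3 -c "
from cell import job; print(job.job_done())"
```

```text
the job is handed in; nothing more can be done
None
```

The ballast disc is lying flat in the recess and the clip is closed over it. I handed the job in at about 20.7 s of the 48 s allowed.

**Moves:** I pushed the disc about 50 mm across the deck with the fingertips until it dropped in. Then I pushed the clip round by its fin with the closed fingers until the force rose to about 8 N with almost no further movement, which I took as the stop. After that I backed the arm away.

**Final checks:**
- **Disc:** measured before I turned the clip, the disc's top was about 1.4 mm below the deck (1 mm expected). The fitted tilt was about 1.5°, which I put down to measurement noise. The last pictures show the disc still centred in the recess.
- **Clip:** in the last overhead picture it points at the recess centre to within about 1° by eye, with its end over the disc's edge.
- **Other parts:** the ball, cap and sleeve are within about 2 pixels of where they were at the start.
- **Arm:** it is clear of everything and reads no contact force.

**What disagreed:**
- **Tool height:** the real fingertips sat about 40 mm above the reported tool position. My first push therefore passed over the disc without touching it. I measured the offset in the pictures and corrected for it.
- **Cameras:** the scene camera read about 2 mm off from the top camera, and I allowed for that.
- **Hidden view:** the gripper hid the disc during parts of the push, so I lifted it clear to check progress.

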